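# Make up the parts kit for one switch box

## Task

Make up the kit for one switch box in the grey kit tray: lay the long drive shaft centred in the two Vs of the cradle, put the ball bearing flat over the post, stand the cable gland upright, thread down, inside the round rim, and stand the terminal block, screws up, lengthwise in the rectangular pocket. Set each part down in its nest, do not drop it from a height. The short shaft and the flat-headed blanking plug belong to another job: leave them where they are.

Things in the scene. Friction and masses are not known exactly. Their poses are not given: they have to be found in the camera images.
- long_shaft: Long drive shaft, bright steel, 102 mm long: square bar 16 x 16 mm over the middle 46 mm, a round journal 14 mm in diameter and 28 mm long on each end, both ends alike. Lies on a flat, on a 3 mm thick bench mat where parts and tools lie about 93 mm apart. Origin at its middle on its axis, 8 mm above the mat; x along its length, either way round.
- bearing: Shielded steel ball bearing, a ring of 62 mm outside diameter, 35 mm bore, 14 mm high. Lies flat on the same mat. Origin at the centre of its underside, z along its axis.
- gland: Nickelled brass cable gland, upright on its thread on the mat. Thread 25 mm in diameter to 12 mm up, hexagon 33 mm across flats from 12 to 20 mm, waist, hexagonal cap nut 32 mm across flats from 23 to 36 mm, domed top with black cable hole to 45 mm. Origin at the centre of its underside (thread end), z up; flats face along x and every 60 degrees from it.
- terminal: White ceramic terminal block, 50 mm (x) x 24 mm (y) x 28 mm high, two rows of four brass screws on top. Stands on its flat underside on the mat. Origin at the centre of its underside, x along its length, z up.
- short_shaft: Not for the kit. Short drive shaft, look-alike of the long one, only 60 mm long: square 16 x 16 mm over the middle 30 mm, journals 14 mm in diameter and 15 mm long. Lies on the mat among the parts. Origin at its middle on its axis; x along its length.
- plug: Not for the kit. Blanking plug, look-alike of the gland: same metal and thread (25 mm, down), but only a flat hexagon head 33 mm across flats with a shallow raised ring, 21 mm high in all, no cap nut, no cable hole. On the mat among the parts. Origin at the centre of its underside, z up.
- cradle: V-cradle nest for the long shaft, in one of the tray's four places. Off-white square base 110 x 110 x 6 mm; origin at the centre of its underside, sides along x and y, z up. Two black V saddles, 10 mm thick, 45 mm wide in y, at x = -37 and +37 mm; V 32 mm wide at the top (z = 27 mm), 45-degree flanks, free space between. The shaft lies along x with a journal in each V, its axis at z = 21 mm.
- post_nest: Nest for the bearing, in one of the tray's four places. Off-white square base 110 x 110 x 6 mm; origin at the centre of its underside, sides along x and y, z up. In the middle an upright aluminium post, 14 mm in diameter (18 mm at its foot), its tip at z = 32 mm. The bearing lies flat on the base, the post through its bore. Neighbouring nests' centres are 113 mm apart.
- cup_nest: Nest for the gland, in one of the tray's four places. Off-white square base 110 x 110 x 6 mm; origin at the centre of its underside, sides along x and y, z up. In the middle a low black round rim, 60 mm inside and 68 mm outside diameter, upper edge at z = 16 mm; the gland stands inside it on the base. The tray: grey, square, 236 mm, walls 4 mm thick and 20 mm high over the bench, floor 4 mm.
- pocket: Nest for the terminal block, in one of the tray's four places. Off-white square base 110 x 110 x 6 mm; origin at the centre of its underside, sides along x and y, z up. In the middle a low black rim, inside 70 mm (x) x 46 mm (y), 4 mm thick, upper edge at z = 16 mm, with a 36 mm finger gap in the middle of both long walls; the block stands inside on the base, lengthwise along x.
There are look-alikes about, which are no part of the job. What is shaped like the post_nest but blue or pink is not meant.

How it is judged:
At the end, for the whole second after the job is handed in: Shaft in both Vs (centred within 14 mm, 0.2 rad), bearing flat over the post (13 mm), gland upright inside the round rim (15 mm), terminal block upright in the pocket (17 mm, 0.5 rad), all down on their nests, released and at rest; short shaft and plug within 25 mm of where they began (horizontal distance between long_shaft and cradle below 0.014 m and z of long_shaft in the frame of cradle between 0.016 and 0.026 m and angle between the x axis of long_shaft and the x axis of cradle, either way round below 0.2 rad and horizontal distance between bearing and post_nest below 0.013 m and z of bearing in the frame of post_nest below 0.01 m and angle between the z axis of bearing and the z axis of post_nest, either way round below 0.1 rad and horizontal distance between gland and cup_nest below 0.015 m and z of gland in the frame of cup_nest below 0.01 m and angle between each of gland, terminal's own z axis and vertical below 0.12 rad and horizontal distance between terminal and pocket below 0.017 m and z of terminal in the frame of pocket below 0.01 m and angle between the x axis of terminal and the x axis of pocket, either way round below 0.5 rad and distance of each of short_shaft, plug from where it was at the start of the episode below 0.025 m and linear speed of each of long_shaft, bearing, gland, terminal, short_shaft, plug below 0.02 m/s); the robot touches nothing.
It fails at once if the long shaft was let go of or slipped out more than 35 mm above the place where it should lie (contact force between the fingers and long_shaft below 0.05 N and height (world z) of long_shaft above 0.062 m).
It fails at once if the bearing was let go of or slipped out more than 35 mm above the place where it should lie (contact force between the fingers and bearing below 0.05 N and height (world z) of bearing above 0.045 m).
It fails at once if the gland was let go of or slipped out more than 35 mm above the place where it should lie (contact force between the fingers and gland below 0.05 N and height (world z) of gland above 0.045 m).
It fails at once if the terminal block was let go of or slipped out more than 35 mm above the place where it should lie (contact force between the fingers and terminal below 0.05 N and height (world z) of terminal above 0.045 m).
It fails at once if the short shaft or the blanking plug was moved by more than 25 mm (distance of any of short_shaft, plug from where it was at the start of the episode above 0.025 m).
It also fails if it takes over 120 s, if anything falls off the work surface, if the arm or the gripper's body presses on something with over 40 N, if the wrist force passes 120 N, or if a joint passes its speed limit or range.

## Robot

A 6-joint arm with a two-finger parallel gripper is mounted at the origin on the work surface. World frame = base frame: x ahead of the robot, y to its left, z up, the work surface at z = 0. Lengths are in m, angles in rad, forces in N, time in s.
With the tool pointing down it reaches from about 0.25 to 0.725 m from the base axis. Payload 4 kg.
Tool frame: the origin (TCP) lies midway between the tips of the shut fingers; the grasp point (between the pads) lies 19 mm behind it; z points along the fingers, y is the line along which they close (so a half turn about z gives the same grasp; the last joint's range is limited). The gripper opens to 85 mm and grips with 20 to 120 N. Pads are 22 mm wide; open, the fingers measure 114 mm over their backs; the gripper's body (76 mm by 85 mm) begins 54 mm behind the grasp point. The pads swing forward as they close: fully open they stand 13 mm farther back than shut.
Start: joints at [-1.25, 0.241, 0.005, 1.335, 0, 1.571], TCP at [0.158, -0.474, 0.231] pointing down, gripper open.
Joint ranges: [-2.72, 2.72], [-1.05, 1.87], [-1.09, 1.28], [-1.99, 2.15], [-1.42, 1.44], [-3.14, 3.14]. Speed limits (rad/s): [2.79, 2.79, 3.14, 3.14, 3.14, 3.14].

## Interface

Orientations are given as a unit quaternion [x, y, z, w].
In Python, from workcell import get_obs, camera, job_done, silhouettes gives the robot as it stands. The module is installed in compiled form; this text tells all that it offers.
- The arm moves only by the tool drive_tool, never from a script. Its argument "increments" is a list of rows, each a list of 3 entries, a list of its own where there are three numbers: the shift along the world's x, y, z in mm, then the turn, a rotation vector about the world's x, y, z in degrees, then the opening, from 0 (shut) to 1 (fully open). A call has 1 to 8 rows; each row shifts and turns the commanded pose from where the row before left it; what a row does not reach is not made up. A row lasts 1/12 s, in which the tool goes at most 41.7 mm and 7.16 degrees, less where a joint would pass 70% of its speed; a pose out of reach is approached as far as the arm can. A call is refused whole if a number of a shift passes 41.7 or a number of a turn 7.16, either way. A call with a gripper value outside its range is refused whole. The fingers move at their own pace and stop on an object; the grip force is fixed at half the most. Time passes only in rows, so rows that do not move let the fingers close. It gives the time, the measured TCP pose, the force, the opening and the grip force at its end, in the units of the state.
- get_obs(): the state, without advancing time (a new reading comes with each control period).
- camera(name): name is "side" or "top" or "wrist"; returns a dict with "image" (384x512x3 uint8, red, green, blue), "K" (3x3 intrinsics, pixels), "view" (4x4, takes a point from world to camera coordinates). Camera axes: x right, y down, z forward; pixel columns grow to the right and rows downward; lengths in m; the calibration is good to about 2 mm. A picture is of the moment at which its call begins. There is no depth.
- job_done(): hands the job in; it is judged then, once.
Trained networks look in a picture, given as the dict that the camera call returned (one of the last four; its "shot" number tells which), for a name from the list of things; names that differ only in an ending like _2 or _b are one class to them, and where a whole thing is asked for, a point or a joint stands for the part that bears it (a point fixed in the world has none). Each returns a list of dicts, best first, with "conf" (0 to 1); they miss things now and then, are a little off and sometimes report something else, mostly with a low value. They report only what shows in the picture. A call takes as long as a camera call. They do not tell look-alikes from the thing itself.
- silhouettes(query, picture): "region" (384x512 bool, what is visible of it) and "bbox" ([left, top, right, bottom] in pixels, round what is visible of it).
The state is a dict: "clock": time; "joint_pos": joint angles; "joint_vel": joint speeds; "tau": joint torques, N m; "eef_pos": TCP position; "tool_rot": TCP orientation; "ft_force": force on the tool from outside, world axes, zero at the start; "ft_torque": the same for the moment, N m; "grip_width": finger opening in m; "grasp_force": force on a finger pad.
Only numpy, scipy, OpenCV 4.12 (cv2) and the standard library are available. Lean on these libraries where they do the work, as an engineer would, in place of code of your own. Each camera call takes 0.05 s, during which the arm holds its last target. There are 200 camera calls.

## Working session

There is one attempt and no reset: what is moved stays moved. The work goes in short steps, Python scripts to look and compute and a tool call to move; the robot and the scene stay as the last step left them, time stands still between calls to the robot, and variables do not carry over. Pictures are saved under pics/ and viewed, at most 14 in all, crops included, and the job is handed in when it is done.

Besides the shell and the picture viewer there is one more tool, called after "Request:" in YAML: its name, and indented under it one key for each argument. drive_tool: Moves the arm, as the interface text tells. Its arguments: {"type":"object","properties":{"increments":{"type":"array"}},"required":["increments"]}

```bash
mkdir -p pics
cat > h.py <<'E'
import numpy as np, cv2
from workcell import *
def ray(p,u,v):
    R=p['view'][:3,:3];t=p['view'][:3,3];c=-R.T@t
    d=R.T@np.linalg.inv(p['K'])@np.array([u,v,1.]);return c,d
def at(p,u,v,z):
    c,d=ray(p,u,v);return c+d*(z-c[2])/d[2]
def proj(p,X):
    q=p['view'][:3,:3]@np.asarray(X,float)+p['view'][:3,3];q=p['K']@q;return q[:2]/q[2]
def save(p,name,crop=None,s=1):
    im=p['image'][...,::-1]
    if crop: l,t,r,b=crop;im=im[t:b,l:r]
    cv2.imwrite('pics/'+name,cv2.resize(im,None,fx=s,fy=s,interpolation=cv2.INTER_CUBIC))
E
python3 - <<'E'
from h import *
t=camera('top');s=camera('side')
save(t,'top.png',s=1.5);save(s,'side.png',s=1.5)
for n,p in(('top',t),('side',s)):
  print(n,p['view'].round(3).tolist(),p['K'].round(0).tolist())
  for q in 'long_shaft bearing gland terminal short_shaft plug cradle post_nest cup_nest pocket'.split():
    for d in silhouettes(q,p):
      m=d['region'].astype('uint8');M=cv2.findNonZero(m)
      if M is None: continue
      print(q,round(d['conf'],2),[int(x) for x in d['bbox']],M.mean((0,1)).round(1),[np.round(x,1).tolist() for x in cv2.minAreaRect(M)[:2]],round(cv2.minAreaRect(M)[2],1))
E
```

```text
top [[-0.112, -0.994, -0.006, 0.093], [-0.971, 0.111, -0.21, 0.455], [0.21, -0.018, -0.978, 0.79], [0.0, 0.0, 0.0, 1.0]] [[362.0, 0.0, 258.0], [0.0, 362.0, 187.0], [0.0, 0.0, 1.0]]
long_shaft 0.85 [318, 110, 357, 124] [339.6 117.2] [[339.4, 117.6], [7.0, 39.5]] 71.6
bearing 0.57 [332, 146, 357, 170] [344.5 156.6] [[344.5, 156.5], [25.0, 25.0]] 90.0
gland 0.72 [377, 180, 399, 194] [390.4 184.9] [[390.4, 184.9], [14.1, 18.0]] 56.3
terminal 0.6 [308, 186, 321, 210] [315.  197.1] [[315.0, 197.0], [11.4, 22.3]] 7.1
short_shaft 0.56 [287, 122, 309, 131] [299.  123.9] [[298.6, 123.9], [23.2, 7.6]] 9.5
plug 0.51 [378, 142, 394, 152] [384.5 147.8] [[384.5, 148.0], [12.0, 13.0]] 90.0
cradle 0.64 [147, 161, 197, 205] [172.2 183.7] [[172.2, 183.5], [44.6, 45.7]] 6.3
cradle 0.29 [379, 177, 398, 194] [390.1 184.8] [[390.1, 184.8], [15.4, 19.2]] 59.0
post_nest 0.95 [199, 121, 242, 164] [222.  142.5] [[221.7, 142.1], [44.3, 42.2]] 3.1
post_nest 0.89 [166, 248, 220, 303] [192.6 274.2] [[192.3, 273.9], [47.3, 49.2]] 11.7
post_nest 0.88 [82, 244, 142, 306] [111.2 274. ] [[111.0, 273.8], [47.6, 50.4]] 1
[... 1176 characters left out ...]
, 222.0], [20.0, 7.0]] 90.0
plug 0.78 [300, 281, 320, 301] [309.1 289.9] [[309.0, 290.0], [16.0, 16.0]] 90.0
cradle 0.93 [239, 144, 281, 165] [259.5 153.5] [[259.5, 153.0], [20.0, 37.0]] 90.0
cradle 0.74 [327, 213, 328, 229] [325.9 222.2] [[326.0, 222.0], [18.0, 6.0]] 90.0
post_nest 0.97 [166, 155, 208, 180] [186.5 166.7] [[186.0, 166.7], [42.9, 24.2]] 4.8
post_nest 0.77 [172, 123, 215, 143] [192.5 133.2] [[192.1, 133.0], [40.6, 19.2]] 8.1
post_nest 0.56 [279, 163, 322, 186] [299.3 174.9] [[299.5, 175.0], [20.0, 39.0]] 90.0
post_nest 0.15 [239, 162, 280, 185] [258.6 173.8] [[258.5, 173.5], [21.0, 41.0]] 90.0
cup_nest 0.77 [240, 162, 279, 184] [259.1 174. ] [[258.5, 174.0], [20.0, 39.0]] 90.0
```

View pics/top.png

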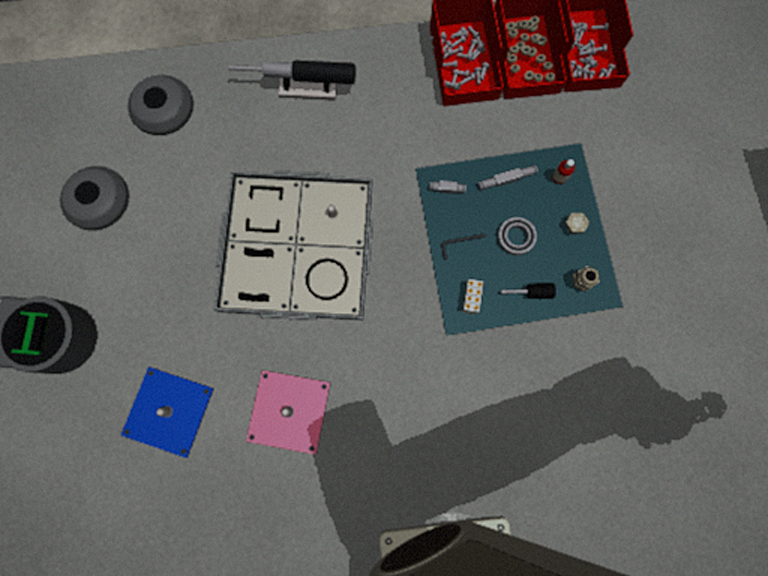

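View pics/side.png

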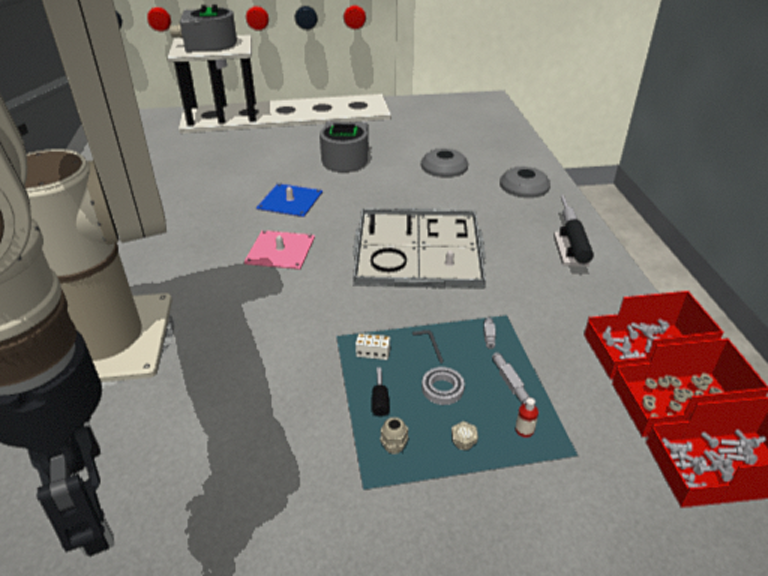

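Run:
```python
from h import *
t=camera('top')
save(t,'parts.png',(270,95,410,225),5)
p=t
pts=dict(long=(339.4,117.4,.011),short=(298.8,123.9,.011),bear=(344.5,156.6,.012),gland=(390.4,185,.03),term=(315,197,.025),plug=(384.5,148,.018))
for k,(u,v,z) in pts.items(): print(k,at(p,u,v,z).round(4))
# tray
for k,(u,v) in dict(post=(221.9,142.3),cup=(218.4,186.3),cradle=(172.2,183.6),pocket=(177,139.8)).items(): print(k,at(p,u,v,.012).round(4))
for n in ['pocket','cup_nest']:
  pass
print(get_obs())
```

```text
long [ 0.6264 -0.184   0.011 ]
short [ 0.6208 -0.0798  0.011 ]
bear [ 0.5227 -0.1798  0.012 ]
gland [ 0.4362 -0.2714  0.03  ]
term [ 0.4286 -0.0908  0.025 ]
plug [ 0.5316 -0.2792  0.018 ]
post [0.5941 0.117  0.012 ]
cup [0.4834 0.1357 0.012 ]
cradle [0.5028 0.2467 0.012 ]
pocket [0.6134 0.2278 0.012 ]
{'clock': 1.15, 'joint_pos': array([-1.24999467e+00,  2.40627491e-01,  5.01280261e-03,  1.33516236e+00,
       -2.34279913e-05,  1.57079319e+00]), 'joint_vel': array([ 0.00194892,  0.0006002 , -0.00064638,  0.00013093, -0.00063327,
       -0.0015369 ]), 'tau': array([-5.99077921e-04, -3.72219765e+01,  2.52695221e+01,  1.38274663e-03,
        3.31400759e-05,  1.61661080e-05]), 'eef_pos': array([ 0.15766349, -0.47451336,  0.23129761]), 'tool_rot': array([ 9.87163094e-01,  1.59715454e-01, -1.00237037e-05,  1.13889766e-05]), 'ft_force': array([ 0.49720183, -0.39591906,  0.06690573]), 'ft_torque': array([-0.04491117, -0.03628051,  0.0083823 ]), 'grasp_force': 0.0, 'grip_width': 0.0855246499036445}
```

View pics/parts.png

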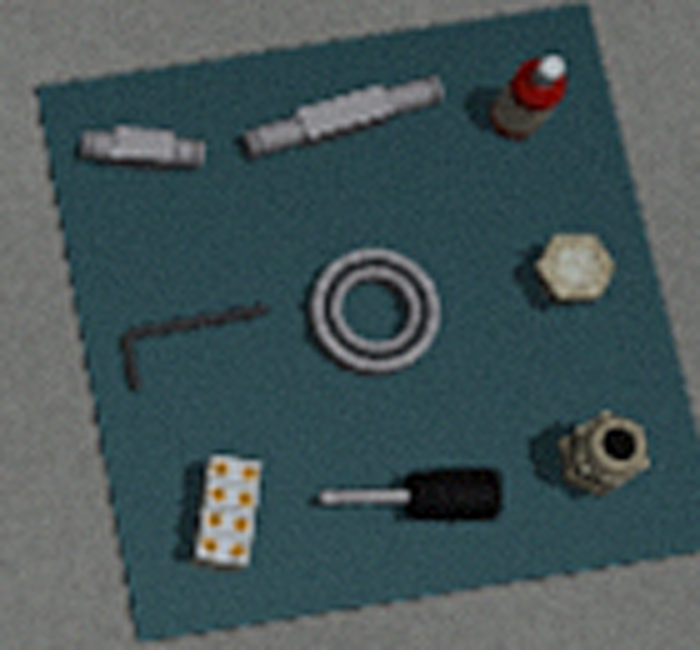

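Run:
```python
from h import *
from scipy.spatial.transform import Rotation as R
t=camera('top');s=camera('side')
def tri(a,b):
    (c1,d1),(c2,d2)=ray(t,*a),ray(s,*b)
    k=np.linalg.lstsq(np.stack([d1,-d2],1),c2-c1,rcond=None)[0]
    P,Q=c1+k[0]*d1,c2+k[1]*d2
    return ((P+Q)/2).round(4),(P-Q).round(4)
print('long',tri((339.4,117.4),(340.6,252)))
print('bear',tri((344.5,156.6),(295,258)))
print('post',tri((221.9,142.3),(299.3,175)));print('cup',tri((218.4,186.3),(259,174)))
print('crad',tri((172.2,183.6),(259.4-0,153.3)))
def ax(n):
  d=silhouettes(n,t)[0];M=cv2.findNonZero(d['region'].astype('uint8')).reshape(-1,2).astype(np.float32)
  vx,vy,x0,y0=cv2.fitLine(M,cv2.DIST_L2,0,.01,.01).ravel()
  a=at(t,x0-vx*10,y0-vy*10,.015);b=at(t,x0+vx*10,y0+vy*10,.015);e=b-a
  return np.degrees(np.arctan2(e[1],e[0]))
for n in('long_shaft','terminal'):print(n,ax(n))
w=camera('wrist');T=np.eye(4);o=get_obs();T[:3,:3]=R.from_quat(o['tool_rot']).as_matrix();T[:3,3]=o['eef_pos']
print((w['view']@T).round(3),w['K'])
```

```text
long (array([ 0.6237, -0.183 ,  0.0143]), array([0.0023, 0.    , 0.0009]))
bear (array([ 0.522 , -0.181 ,  0.0075]), array([0.0036, 0.0001, 0.001 ]))
post (array([0.5942, 0.1171, 0.0111]), array([0.0004, 0.    , 0.0001]))
cup (array([0.4834, 0.1357, 0.0118]), array([0., 0., 0.]))
crad (array([0.5019, 0.2477, 0.0071]), array([0.0039, 0.0001, 0.001 ]))Traceback (most recent call last):
  File "<stdin>", line 18, in <module>
  File "<stdin>", line 14, in ax
IndexError: list index out of range
```

Request:
drive_tool:
  increments:
    - [[28,20,2],[0,0,7],1]
    - [[28,20,2],[0,0,7],1]
    - [[28,20,2],[0,0,7],1]
    - [[28,20,2],[0,0,7],1]
    - [[28,20,2],[0,0,7],1]
    - [[28,20,2],[0,0,7],1]
    - [[28,20,2],[0,0,7],1]
    - [[28,20,2],[0,0,7],1]

```text
clock: 1.97
eef_pos: [0.3829, -0.3133, 0.2476]
tool_rot: [0.795, 0.607, 0.0, 0.0]
ft_force: [0.8, -0.8, -0.2]
grip_width: 0.0855
grasp_force: 0.0
```

Request:
drive_tool:
  increments:
    - [[28,20,2],[0,0,6],1]
    - [[28,20,2],[0,0,6],1]
    - [[28,20,2],[0,0,6],1]
    - [[28,20,0],[0,0,6],1]
    - [[20,20,0],[0,0,6],1]
    - [[0,10,0],[0,0,0],1]
    - [[0,0,0],[0,0,0],1]
    - [[0,0,0],[0,0,0],1]

```text
clock: 2.63
eef_pos: [0.5132, -0.2043, 0.2531]
tool_rot: [0.613, 0.79, -0.0, -0.0]
ft_force: [0.8, 0.2, -0.4]
grip_width: 0.0855
grasp_force: 0.0
```

```bash
cat >> h.py <<'E'
from scipy.spatial.transform import Rotation as R
def yaw():
    o=get_obs();y=R.from_quat(o['tool_rot']).as_matrix()[:,1];return np.degrees(np.arctan2(y[1],y[0])).round(1)
def st():
    o=get_obs();print(o['clock'],(o['eef_pos']*1000).round(1),'tooly',yaw(),'q',np.degrees(o['joint_pos']).round(0),'w',round(o['grip_width']*1000,1),'f',round(float(o['grasp_force']),1),o['ft_force'].round(1))
def sil(p,names,z):
    for q in names.split():
        for d in silhouettes(q,p)[:3]:
            M=cv2.findNonZero(d['region'].astype('uint8'))
            if M is None or d['conf']<.3: continue
            (c,wh,a)=cv2.minAreaRect(M);B=cv2.boxPoints((c,wh,a))
            X=[at(p,*b,z)*1000 for b in B];e1,e2=X[1]-X[0],X[2]-X[1]
            e=e1 if np.linalg.norm(e1)>np.linalg.norm(e2) else e2
            print(q,round(d['conf'],2),'px',np.round(c,1),'rectc',(at(p,*c,z)*1000)[:2].round(1),'cent',(at(p,*M.mean((0,1)),z)*1000)[:2].round(1),'ang',np.degrees(np.arctan2(e[1],e[0])).round(1),'size',np.linalg.norm(e1).round(0),np.linalg.norm(e2).round(0))
E
python3 - <<'E'
from h import *
st();w=camera('wrist');save(w,'w1.png',s=1.5)
sil(w,'long_shaft short_shaft',.011);sil(w,'bearing',.012);sil(w,'gland',.03);sil(w,'terminal',.028);sil(w,'plug',.02)
t=camera('top')
for a,b in (((320,123.4),(357.4,113.4)),((317.2,186.6),(314.2,207.4))):
  e=at(t,*b,.02)-at(t,*a,.02);print(np.degrees(np.arctan2(e[1],e[0])))
E
```

```text
2.6333 [ 513.2 -204.3  253.1] tooly 14.4 q [-22.  19.  11.  82.  -0.  54.] w 85.5 f 0.0 [ 0.8  0.2 -0.4]
long_shaft 0.65 px [351.  158.8] rectc [ 625.1 -178.4] cent [ 624.7 -177.5] ang 101.0 size 104.0 20.0
long_shaft 0.52 px [252.8 218.4] rectc [ 530.7 -281. ] cent [ 530.3 -281.1] ang 78.7 size 39.0 35.0
short_shaft 0.89 px [376.8  69.9] rectc [620.  -76.9] cent [619.7 -76.5] ang 80.9 size 61.0 20.0
bearing 0.91 px [267.  137.5] rectc [ 521.7 -178.8] cent [ 521.9 -179. ] ang -73.7 size 59.0 62.0
gland 0.6 px [176.8 197.3] rectc [ 436.2 -270.4] cent [ 436.1 -270.4] ang 58.4 size 43.0 32.0
terminal 0.72 px [202.9  34.4] rectc [429.4 -91.5] cent [429.5 -91.4] ang -15.1 size 26.0 54.0
plug 0.6 px [252.5 218.5] rectc [ 529.6 -277.9] cent [ 529.9 -277.6] ang -75.0 size 35.0 35.0
-80.83482322408808
163.62609256313
```

View pics/w1.png

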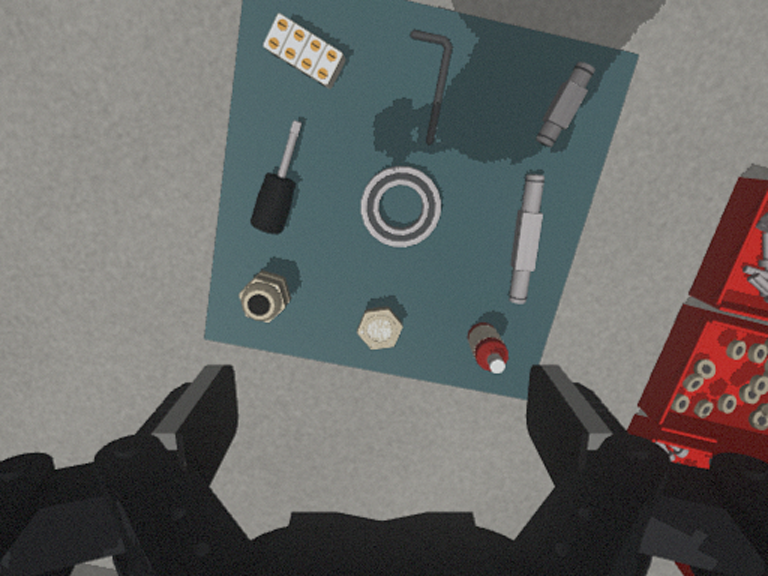

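Request:
drive_tool:
  increments:
    - [[19,4,-28],[0,0,-4],0.5]
    - [[19,4,-28],[0,0,0],0.5]
    - [[19,4,-28],[0,0,0],0.5]
    - [[19,4,-28],[0,0,0],0.5]
    - [[19,4,-28],[0,0,0],0.5]
    - [[16,3,-28],[0,0,0],0.5]
    - [[0,0,-10],[0,0,0],0.5]
    - [[0,0,0],[0,0,0],0.5]

```text
clock: 3.7
eef_pos: [0.622, -0.1807, 0.0709]
tool_rot: [0.64, 0.768, -0.002, -0.004]
ft_force: [-1.0, -0.2, -0.6]
grip_width: 0.0425
grasp_force: 0.0
```

Run:
```python
from h import *
st();w=camera('wrist');save(w,'w2.png')
sil(w,'long_shaft',.011);sil(w,'bearing',.012)
```

```text
3.7 [ 622.  -180.7   70.9] tooly 10.4 q [-16.  37.  11.  65.  -0.  63.] w 42.5 f 0.0 [-1.  -0.2 -0.6]
long_shaft 0.61 px [259.5 203.5] rectc [ 624.4 -177.4] cent [ 624.2 -176.3] ang -78.7 size 15.0 106.0
bearing 0.96 px [100.5 176.5] rectc [ 521.6 -177.8] cent [ 520.9 -178. ] ang 10.5 size 64.0 64.0
```

View pics/w2.png

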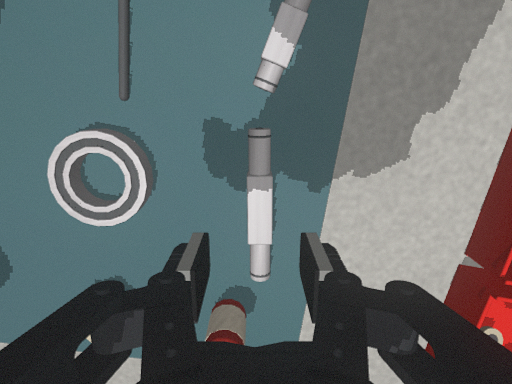

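Request:
drive_tool:
  increments:
    - [[1,2,-24],[0,0,0],0.5]
    - [[1,0,-24],[0,0,0],0.5]
    - [[0,0,-15],[0,0,0],0.5]
    - [[0,0,0],[0,0,0],0.5]
    - [[0,0,0],[0,0,0],0]
    - [[0,0,0],[0,0,0],0]
    - [[0,0,0],[0,0,0],0]
    - [[0,0,0],[0,0,0],0]

```text
clock: 4.52
eef_pos: [0.6283, -0.1803, 0.0155]
tool_rot: [0.64, 0.768, 0.001, 0.002]
ft_force: [-1.9, -0.5, 6.8]
grip_width: 0.0134
grasp_force: 58.8
```

Run:
```python
from h import *
st();w=camera('wrist');s=camera('side')
a=w['image'][...,::-1][100:384,100:400];b=cv2.resize(s['image'][200:300,280:385,::-1],(298,284),interpolation=cv2.INTER_CUBIC)
cv2.imwrite('pics/w3.png',np.hstack([a,b]))
sil(w,'long_shaft',.011)
```

```text
4.5167 [ 628.3 -180.3   15.5] tooly 10.4 q [-16.  40.   8.  58.  -0.  64.] w 13.4 f 58.8 [-1.9 -0.5  6.8]
long_shaft 0.94 px [254.  238.5] rectc [ 627.6 -177.1] cent [ 627.3 -175. ] ang -78.8 size 15.0 107.0
```

View pics/w3.png

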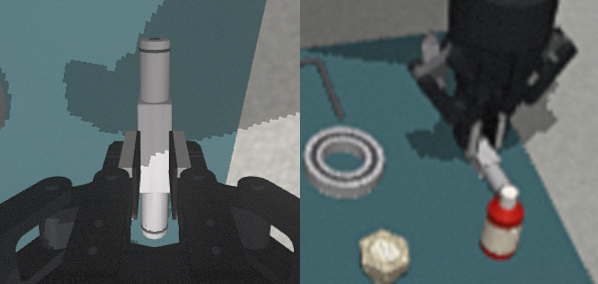

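Request:
drive_tool:
  increments:
    - [[0,0,0],[0,0,0],0.4]
    - [[0,0,0],[0,0,0],0.4]
    - [[-1,3,-3],[0,0,0],0.4]
    - [[0,0,-3],[0,0,0],0.4]
    - [[0,0,0],[0,0,0],0.4]
    - [[0,0,0],[0,0,0],0.4]

```text
clock: 5.17
eef_pos: [0.6251, -0.1762, 0.0055]
tool_rot: [0.64, 0.768, -0.0, -0.001]
ft_force: [-0.5, 0.7, 0.4]
grip_width: 0.0343
grasp_force: 0.0
```

Request:
drive_tool:
  increments:
    - [[0,0,2],[0,0,0],0]
    - [[0,0,0],[0,0,0],0]
    - [[0,0,0],[0,0,0],0]
    - [[0,0,0],[0,0,0],0]
    - [[0,0,0],[0,0,0],0]
    - [[0,0,0],[0,0,0],0]

```text
clock: 5.67
eef_pos: [0.626, -0.1766, 0.0087]
tool_rot: [0.64, 0.768, 0.0, 0.0]
ft_force: [-0.1, 1.0, 2.2]
grip_width: 0.0137
grasp_force: 60.7
```

```bash
python3 -c "
from h import *
st();w=camera('wrist');sil(w,'long_shaft',.011);s=camera('side');sil(s,'long_shaft',.011)"
```

```text
5.6667 [ 626.  -176.6    8.7] tooly 10.4 q [-16.  40.   7.  57.   0.  64.] w 13.7 f 60.7 [-0.1  1.   2.2]
long_shaft 0.58 px [255.  247.5] rectc [ 626.  -174.7] cent [ 625.6 -173.8] ang -78.7 size 15.0 103.0
long_shaft 0.66 px [345.  258.3] rectc [ 627.9 -199.9] cent [ 628.5 -199.5] ang -79.7 size 22.0 49.0
```

Request:
drive_tool:
  increments:
    - [[0,0,20],[0,0,0],0]
    - [[0,0,35],[0,0,0],0]
    - [[0,0,35],[0,0,0],0]
    - [[-5,15,30],[0,0,3],0]
    - [[-10,30,20],[0,0,7],0]
    - [[-11,36,0],[0,0,7],0]
    - [[-11,36,0],[0,0,7],0]
    - [[-11,36,0],[0,0,7],0]

```text
clock: 6.53
eef_pos: [0.5767, -0.0225, 0.1482]
tool_rot: [0.409, 0.912, -0.0, -0.0]
ft_force: [-0.5, 1.0, -1.4]
grip_width: 0.0142
grasp_force: 60.2
```

Request:
drive_tool:
  increments:
    - [[-11,36,0],[0,0,7],0]
    - [[-11,36,0],[0,0,7],0]
    - [[-11,36,0],[0,0,7],0]
    - [[-11,36,0],[0,0,7],0]
    - [[-11,36,0],[0,0,7],0]
    - [[-11,36,0],[0,0,7],0]
    - [[-9,22,0],[0,0,4],0]
    - [[0,0,0],[0,0,0],0]

```text
clock: 7.2
eef_pos: [0.5002, 0.2187, 0.1475]
tool_rot: [0.019, 1.0, 0.001, -0.001]
ft_force: [0.7, 0.3, -1.6]
grip_width: 0.0141
grasp_force: 60.3
```

Run:
```python
from h import *
st();w=camera('wrist');save(w,'w4.png',s=1.5);sil(w,'cradle cup_nest post_nest pocket',.012);sil(w,'long_shaft',.13)
```

```text
7.2 [500.2 218.7 147.5] tooly 87.9 q [24. 22. -1. 67.  0. 26.] w 14.1 f 60.3 [ 0.7  0.3 -1.6]
cradle 0.64 px [291.  176.9] rectc [499.6 251.3] cent [495.  256.4] ang 169.6 size 108.0 108.0
cup_nest 0.72 px [157.9 159.2] rectc [479.7 136.8] cent [479.6 139.3] ang 163.4 size 110.0 109.0
post_nest 0.61 px [496.5   7. ] rectc [372.1 408.6] cent [370.8 411.7] ang 87.9 size 22.0 10.0
post_nest 0.59 px [156.5 261.2] rectc [576.7 124. ] cent [568.3 116.2] ang 86.5 size 89.0 107.0
pocket 0.71 px [156.6 260.2] rectc [575.7 124.2] cent [568.3 115.9] ang 87.0 size 90.0 107.0
long_shaft 0.69 px [254.5 248.5] rectc [508.8 218.8] cent [507.1 218.8] ang -1.3 size 17.0 116.0
```

View pics/w4.png

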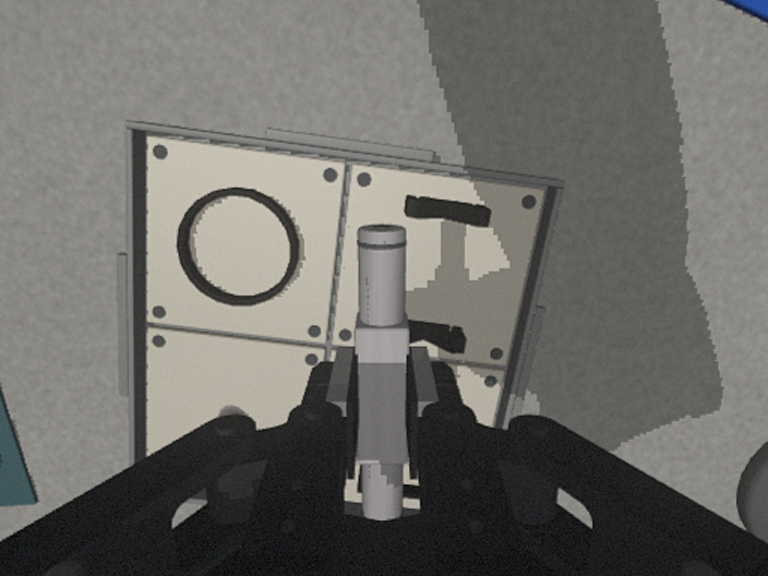

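Run:
```python
from h import *
w=camera('wrist')
for n,P in dict(cradle=[(364,179),(529,202),(345,335),(497,353)],cup=[(160,152),(330,174),(159,312),(315,330)]).items():
  X=np.array([at(w,u/1.5,v/1.5,.0105)[:2] for u,v in P])*1000
  a=[X[1]-X[0],X[3]-X[2]];print(n,X.mean(0).round(1),[np.degrees(np.arctan2(*e[::-1])).round(1) for e in a],X.round(0).tolist())
print('saddle top far',at(w,447/1.5,203/1.5,.031))
```

```text
cradle [506.7 244.1] [np.float64(79.5), np.float64(80.0)] [[452.0, 206.0], [469.0, 299.0], [545.0, 189.0], [561.0, 282.0]]
cup [486.3 132.8] [np.float64(80.0), np.float64(80.2)] [[432.0, 95.0], [448.0, 187.0], [525.0, 78.0], [541.0, 171.0]]
saddle top far [0.46481344 0.24976309 0.031     ]
```

Request:
drive_tool:
  increments:
    - [[1,14,0],[0,0,-4],0]
    - [[1,14,0],[0,0,-4],0]
    - [[0,0,-25],[0,0,0],0]
    - [[0,0,-30],[0,0,0],0]
    - [[0,0,-25],[0,0,0],0]
    - [[0,0,0],[0,0,0],0]
    - [[0,0,0],[0,0,0],0]

```text
clock: 8.13
eef_pos: [0.5037, 0.241, 0.0671]
tool_rot: [0.093, 0.996, -0.001, -0.002]
ft_force: [0.1, 0.6, -1.9]
grip_width: 0.0142
grasp_force: 60.2
```

Run:
```python
from h import *
st();w=camera('wrist');t=camera('top');s=camera('side')
a=w['image'][...,::-1];b=cv2.resize(t['image'][100:220,130:260,::-1],(416,384),interpolation=cv2.INTER_CUBIC)
cv2.imwrite('pics/w5.png',cv2.resize(np.hstack([a,b]),None,fx=.86,fy=.86))
```

```text
8.1333 [503.7 241.   67.1] tooly 79.3 q [26. 27. -6. 57. -0. 36.] w 14.2 f 60.2 [ 0.1  0.6 -1.9]
```

View pics/w5.png

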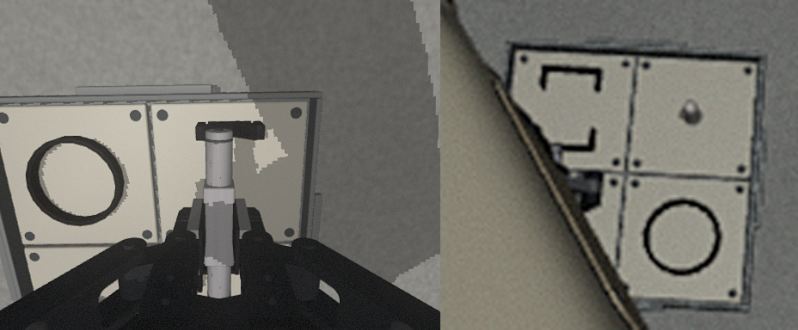

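Request:
drive_tool:
  increments:
    - [[-1,6,-12],[0,0,0],0]
    - [[0,0,-12],[0,0,0],0]
    - [[0,0,-8],[0,0,0],0]
    - [[0,0,0],[0,0,0],0]
    - [[0,0,0],[0,0,0],0]

```text
clock: 8.7
eef_pos: [0.504, 0.2485, 0.037]
tool_rot: [0.093, 0.996, 0.0, 0.0]
ft_force: [-0.3, -0.7, -1.7]
grip_width: 0.0141
grasp_force: 60.3
```

Run:
```python
from h import *
st();w=camera('wrist');save(w,'w6.png',(100,60,400,330),2)
```

```text
8.7 [504.  248.5  37. ] tooly 79.4 q [26. 30. -7. 53. -0. 37.] w 14.1 f 60.3 [-0.3 -0.7 -1.7]
```

View pics/w6.png

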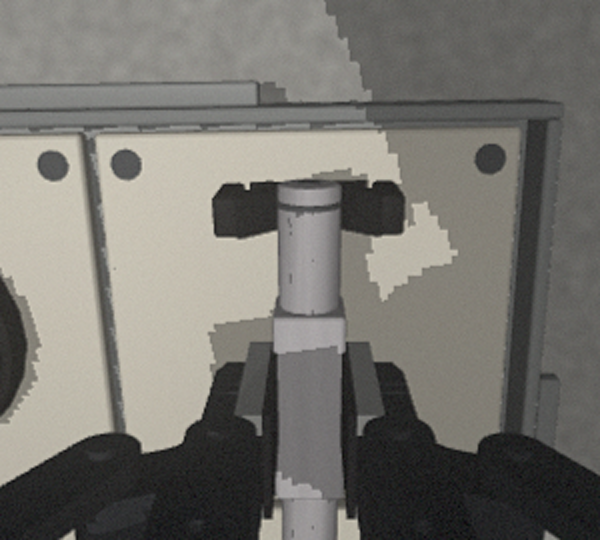

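Run:
```python
from h import *
w=camera('wrist')
f=lambda u,v,z:(at(w,100+u/2,60+v/2,z)*1000).round(1)
print('shaft far end',f(309,181,.046),f(309,187,.042),'sq end',f(309,315,.047),'saddle far top edge',f(232,183,.031),f(388,181,.031))
X=np.array([f(126,165,.0105),f(490,158,.0105)]);print('screws',X)
```

```text
shaft far end [456.5 258.   46. ] [458.5 257.6  42. ] sq end [485.1 252.6  47. ] saddle far top edge [456.2 240.1  31. ] [462.3 275.3  31. ]
screws [[449.6 211.2  10.5]
 [465.1 303.9  10.5]]
```

Request:
drive_tool:
  increments:
    - [[-6,1,0],[0,0,0],0]
    - [[0,0,-7],[0,0,0],0]
    - [[0,0,-4],[0,0,0],0]
    - [[0,0,-2],[0,0,0],0]
    - [[0,0,0],[0,0,0],0]
    - [[0,0,0],[0,0,0],0]

```text
clock: 9.3
eef_pos: [0.4977, 0.2498, 0.0232]
tool_rot: [0.092, 0.996, 0.0, -0.0]
ft_force: [0.3, 1.1, -1.6]
grip_width: 0.0142
grasp_force: 60.3
```

Request:
drive_tool:
  increments:
    - [[0,0,-2],[0,0,0],0]
    - [[0,0,0],[0,0,0],0]
    - [[0,0,-1],[0,0,0],0]
    - [[0,0,0],[0,0,0],0]

```text
clock: 9.63
eef_pos: [0.4981, 0.25, 0.0223]
tool_rot: [0.092, 0.996, 0.001, 0.001]
ft_force: [-3.5, -1.0, 11.0]
grip_width: 0.0139
grasp_force: 62.0
```

Request:
drive_tool:
  increments:
    - [[0,0,0],[0,0,0],0.35]
    - [[0,0,0],[0,0,0],0.35]
    - [[0,0,0],[0,0,0],0.35]
    - [[0,0,15],[0,0,0],0.35]
    - [[0,0,35],[0,0,0],0.4]
    - [[0,0,40],[0,0,0],0.6]
    - [[0,-20,35],[0,0,0],1]
    - [[0,-40,0],[0,0,0],1]

```text
clock: 10.3
eef_pos: [0.5029, 0.1938, 0.1528]
tool_rot: [0.09, 0.996, 0.004, 0.007]
ft_force: [2.9, -0.5, 0.2]
grip_width: 0.0692
grasp_force: 0.0
```

Run:
```python
from h import *
st();w=camera('wrist');save(w,'w7.png',s=1.5);sil(w,'long_shaft',.025);sil(w,'cradle cup_nest post_nest pocket',.0105)
```

```text
10.3 [502.9 193.8 152.8] tooly 79.7 q [21. 20. -3. 66.  0. 31.] w 69.2 f 0.0 [ 2.9 -0.5  0.2]
long_shaft 0.66 px [318.3 163.9] rectc [500.  250.5] cent [499.4 250.3] ang 169.3 size 104.0 19.0
cradle 0.93 px [316.5 160.5] rectc [500.3 251.7] cent [498.5 249.1] ang -3.2 size 109.0 111.0
cup_nest 0.55 px [184.  161.8] rectc [480.4 136.5] cent [479.8 139.1] ang -9.6 size 109.0 110.0
post_nest 0.81 px [193.2 274.1] rectc [591.4 118.4] cent [591.1 131.9] ang -9.6 size 109.0 113.0
pocket 0.59 px [311.4 272.6] rectc [611.1 232.8] cent [606.3 221.3] ang -3.7 size 109.0 113.0
```

View pics/w7.png

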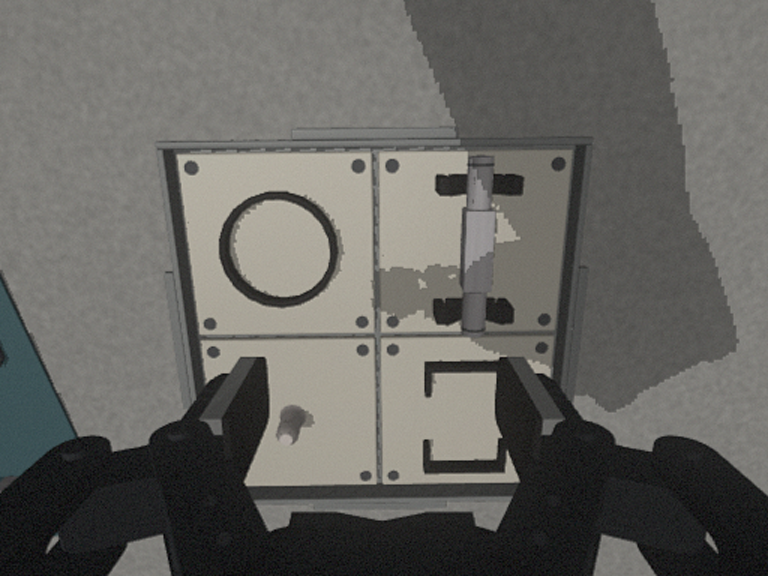

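Run:
```python
from h import *
w=camera('wrist');t=camera('top')
f=lambda u,v,z=.0105:at(w,u/1.5,v/1.5,z)[:2]*1000
c=lambda P:np.mean([f(*p) for p in P],0)
cup=c([(191,168),(358,166),(210,324),(362,322)]);cr=c([(392,166),(558,164),(392,321),(544,320)])
print('cup',cup,'cradle',cr,'d',cr-cup)
d=cr-cup;n=np.array([d[1],-d[0]]);print('post',cup+n,'pocket',cr+n)
print('post tip',f(286,438,.036),'foot',f(292,412,.02)); print('tcp',get_obs()['eef_pos'])
st()
```

```text
cup [474.77016216 135.12595294] cradle [493.58617106 242.95281241] d [ 18.8160089  107.82685946]
post [582.59702163 116.30994404] pocket [601.41303053 224.13680351]
post tip [580.90501939 117.45833221] foot [573.62888012 119.92654117]
tcp [0.49714801 0.19013522 0.14425474]
10.7 [497.1 190.1 144.3] tooly 79.4 q [21. 21. -4. 66.  0. 31.] w 85.4 f 0.0 [-0.1  0.8 -0.1]
```

Request:
drive_tool:
  increments:
    - [[3,-37,15],[0,0,-6.5],1]
    - [[3,-37,0],[0,0,-6.5],1]
    - [[3,-37,0],[0,0,-6.5],1]
    - [[3,-37,0],[0,0,-6.5],1]
    - [[3,-37,0],[0,0,-6.5],1]
    - [[3,-37,0],[0,0,-6.5],1]
    - [[3,-37,0],[0,0,-6.5],1]
    - [[3,-37,0],[0,0,-6.5],1]

```text
clock: 11.37
eef_pos: [0.5217, -0.1073, 0.1596]
tool_rot: [0.521, 0.853, -0.0, -0.001]
ft_force: [0.9, -0.7, 1.1]
grip_width: 0.0854
grasp_force: 0.0
```

Request:
drive_tool:
  increments:
    - [[1,-37,-10],[0,0,-6.5],1]
    - [[0,-37,-10],[0,0,-6.5],1]
    - [[0,0,-20],[0,0,0],1]
    - [[0,0,-20],[0,0,0],1]
    - [[0,0,-15],[0,0,0],1]
    - [[0,0,0],[0,0,0],1]
    - [[0,0,0],[0,0,0],1]
    - [[0,0,0],[0,0,0],1]

```text
clock: 12.03
eef_pos: [0.5234, -0.18, 0.0857]
tool_rot: [0.613, 0.79, 0.0, 0.0]
ft_force: [0.9, 0.6, 0.0]
grip_width: 0.0857
grasp_force: 0.0
```

Run:
```python
from h import *
st();w=camera('wrist');save(w,'w8.png');sil(w,'bearing',.014);st()
```

```text
12.0333 [ 523.4 -180.    85.7] tooly 14.4 q [-19.  26.  -5.  59.   0.  57.] w 85.7 f 0.0 [0.9 0.6 0. ]
bearing 0.97 px [252.5 197.1] rectc [ 521.5 -177.2] cent [ 521.2 -177.6] ang 84.7 size 63.0 59.0
12.1333 [ 523.9 -180.3   86.5] tooly 14.4 q [-19.  26.  -5.  59.   0.  57.] w 85.0 f 0.0 [0.3 0.1 0.5]
```

View pics/w8.png

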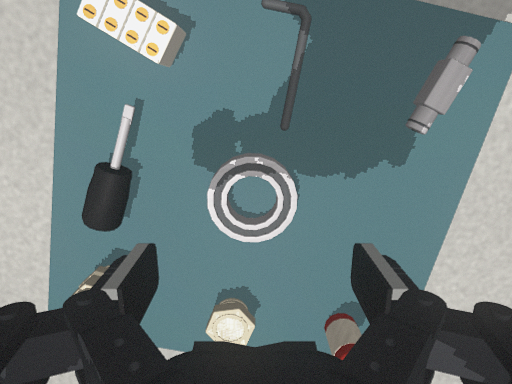

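Request:
drive_tool:
  increments:
    - [[-1,1,-25],[0,0,0],1]
    - [[-1,0,-25],[0,0,0],1]
    - [[0,0,-20],[0,0,0],1]
    - [[0,0,-10],[0,0,0],1]
    - [[0,0,-5],[0,0,0],1]
    - [[0,0,0],[0,0,0],1]
    - [[0,0,0],[0,0,0],1]

```text
clock: 12.72
eef_pos: [0.5216, -0.1797, 0.0014]
tool_rot: [0.613, 0.79, 0.0, 0.001]
ft_force: [-0.1, -0.3, 0.0]
grip_width: 0.0855
grasp_force: 0.0
```

Request:
drive_tool:
  increments:
    - [[0,0,-1],[0,0,0],0.5]
    - [[0,0,0],[0,0,0],0]
    - [[0,0,0],[0,0,0],0]
    - [[0,0,0],[0,0,0],0]
    - [[0,0,0],[0,0,0],0]
    - [[0,0,0],[0,0,0],0]
    - [[0,0,0],[0,0,0],0]

```text
clock: 13.3
eef_pos: [0.5218, -0.1799, 0.0014]
tool_rot: [0.613, 0.79, 0.001, 0.001]
ft_force: [-1.0, 1.1, 6.3]
grip_width: 0.0596
grasp_force: 62.8
```

Request:
drive_tool:
  increments:
    - [[0,0,15],[0,0,0],0]
    - [[0,0,35],[0,0,0],0]
    - [[0,0,35],[0,0,0],0]
    - [[5,20,25],[0,0,0],0]
    - [[9,36,0],[0,0,4],0]
    - [[9,36,0],[0,0,4],0]
    - [[9,36,0],[0,0,4],0]
    - [[9,36,0],[0,0,4],0]

```text
clock: 13.97
eef_pos: [0.562, -0.0142, 0.1102]
tool_rot: [0.496, 0.868, 0.0, 0.001]
ft_force: [0.7, 0.0, -1.4]
grip_width: 0.0596
grasp_force: 65.4
```

Request:
drive_tool:
  increments:
    - [[9,36,0],[0,0,4],0]
    - [[9,36,0],[0,0,0],0]
    - [[9,36,0],[0,0,0],0]
    - [[4,26,0],[0,0,0],0]
    - [[0,0,0],[0,0,0],0]
    - [[0,0,0],[0,0,0],0]
    - [[0,0,0],[0,0,0],0]

```text
clock: 14.55
eef_pos: [0.5923, 0.1183, 0.1093]
tool_rot: [0.466, 0.885, -0.0, -0.0]
ft_force: [-0.1, -0.1, -1.2]
grip_width: 0.0595
grasp_force: 65.5
```

Run:
```python
from h import *
st();w=camera('wrist');save(w,'w9.png');sil(w,'bearing',.11);sil(w,'post_nest cup_nest',.0105);st()
```

```text
14.55 [592.3 118.3 109.3] tooly 34.4 q [11. 30.  5. 66. -0. 67.] w 59.5 f 65.5 [-0.1 -0.1 -1.2]
bearing 0.69 px [254. 254.] rectc [593.6 116.3] cent [594.2 115.7] ang -52.2 size 62.0 72.0
bearing 0.56 px [304.5   6. ] rectc [549.7 215.1] cent [549.4 215.5] ang 34.4 size 9.0 4.0
post_nest 0.77 px [257. 189.] rectc [593.3 120.5] cent [589.3 128.7] ang -9.2 size 108.0 108.0
cup_nest 0.95 px [144.1  79.5] rectc [483.  141.5] cent [484.2 139. ] ang -4.6 size 107.0 107.0
14.75 [592.5 117.1 109.5] tooly 34.3 q [11. 30.  5. 66. -0. 67.] w 59.6 f 65.5 [ 0.2 -0.6 -1.8]
```

View pics/w9.png

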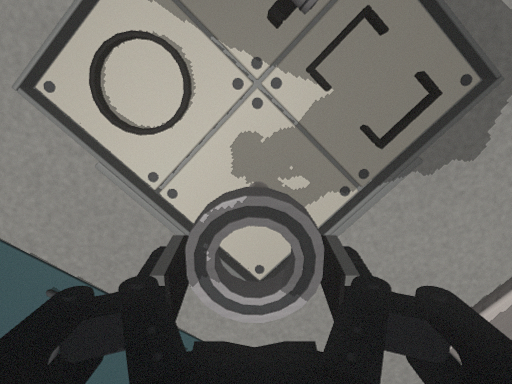

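Run:
```python
from h import *
w=camera('wrist')
f=lambda u,v,z=.0105:at(w,u,v,z)[:2]*1000
X=np.array([f(*p) for p in [(257,103),(172,194),(345,190),(259,269)]]);print(X.mean(0),(X[0]+X[3])/2,(X[1]+X[2])/2)
C=[(62,49),]
t=camera('top');s=camera('side')
st()
```

```text
[595.82519708 117.82946755] [595.76105654 117.74432796] [595.88933761 117.91460714]
14.9 [592.7 117.6 109.5] tooly 34.3 q [11. 30.  5. 66. -0. 67.] w 59.5 f 65.5 [-0.  -0.5 -1.8]
```

Request:
drive_tool:
  increments:
    - [[2,0,-25],[0,0,0],0]
    - [[0,0,-25],[0,0,0],0]
    - [[0,0,-8],[0,0,0],0]
    - [[0,0,0],[0,0,0],0]
    - [[0,0,0],[0,0,0],0]
    - [[0,0,0],[0,0,0],0]

```text
clock: 15.4
eef_pos: [0.5957, 0.1186, 0.0527]
tool_rot: [0.467, 0.884, 0.001, 0.001]
ft_force: [0.1, -0.2, -1.6]
grip_width: 0.059
grasp_force: 65.4
```

Run:
```python
from h import *
st();w=camera('wrist');save(w,'w10.png',(150,80,362,340),2)
t=camera('top');save(t,'t10.png',(180,100,262,182),5)
im=cv2.hconcat([cv2.resize(cv2.imread('pics/w10.png'),(400,490)),cv2.resize(cv2.imread('pics/t10.png'),(400,490))]);cv2.imwrite('pics/c10.png',im)
```

```text
15.4 [595.7 118.6  52.7] tooly 34.4 q [11. 33.  2. 58.  0. 67.] w 59.0 f 65.4 [ 0.1 -0.2 -1.6]
```

View pics/c10.png

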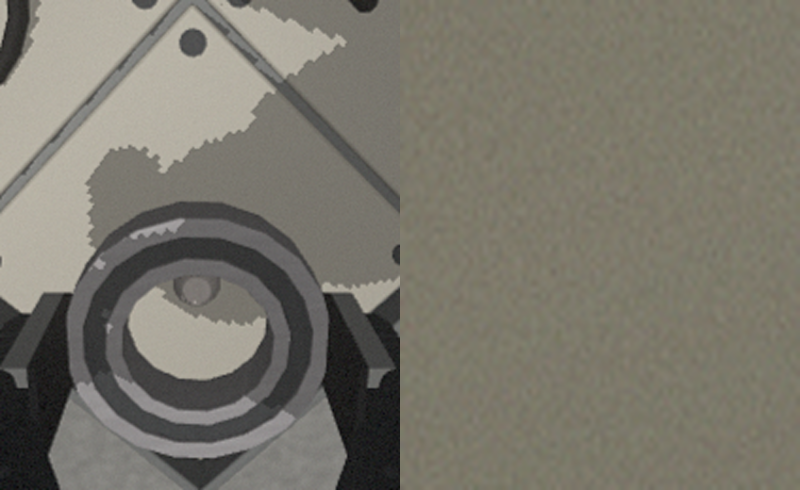

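Run:
```python
from h import *
w=camera('wrist')
g=lambda u,v,z:at(w,150+u/400*212,80+v/490*260,z)[:2]*1000
print('tip',g(197,290,.036)); print('bearing outer top', g(70,330,.067),g(327,330,.067),g(198,201,.067),g(198,458,.067)); st()
```

```text
tip [596.09170095 119.01969602]
bearing outer top [569.73661697 105.6562774 ] [618.57010782 138.98512352] [576.58631883 147.7132322 ] [613.75198759  93.4918079 ]
15.55 [595.8 118.7  52.9] tooly 34.4 q [11. 33.  2. 58. -0. 67.] w 59.6 f 65.4 [ 0.5 -0.4 -2. ]
```

Request:
drive_tool:
  increments:
    - [[0,0,-20],[0,0,0],0]
    - [[0,0,-13],[0,0,0],0]
    - [[0,0,-6],[0,0,0],0]
    - [[0,0,-2],[0,0,0],0]
    - [[0,0,0],[0,0,0],0]
    - [[0,0,0],[0,0,0],0]

```text
clock: 16.05
eef_pos: [0.5954, 0.1187, 0.0112]
tool_rot: [0.467, 0.885, 0.0, 0.001]
ft_force: [0.4, 0.5, -0.8]
grip_width: 0.0596
grasp_force: 65.4
```

Request:
drive_tool:
  increments:
    - [[0,0,-2],[0,0,0],0]
    - [[0,0,0],[0,0,0],0]
    - [[0,0,-1],[0,0,0],0]
    - [[0,0,0],[0,0,0],0]

```text
clock: 16.38
eef_pos: [0.5952, 0.1186, 0.0086]
tool_rot: [0.467, 0.885, 0.001, 0.001]
ft_force: [-2.1, -1.2, 2.8]
grip_width: 0.0595
grasp_force: 65.9
```

Request:
drive_tool:
  increments:
    - [[0,0,0],[0,0,0],0.85]
    - [[0,0,0],[0,0,0],0.85]
    - [[0,0,0],[0,0,0],0.85]
    - [[0,0,20],[0,0,0],0.85]
    - [[0,0,35],[0,0,0],0.85]
    - [[0,0,40],[0,0,0],0.85]
    - [[-10,-10,30],[0,0,5],0.7]
    - [[-20,-26,10],[0,0,5],0.6]

```text
clock: 17.05
eef_pos: [0.5697, 0.0852, 0.148]
tool_rot: [0.384, 0.923, 0.004, 0.005]
ft_force: [1.3, -1.1, -0.0]
grip_width: 0.0517
grasp_force: 0.0
```

Request:
drive_tool:
  increments:
    - [[-20,-28,0],[0,0,5],0.6]
    - [[-20,-28,0],[0,0,5],0.6]
    - [[-20,-28,0],[0,0,5],0.6]
    - [[-20,-28,0],[0,0,5],0.6]
    - [[-20,-28,0],[0,0,5],0.6]
    - [[-20,-28,0],[0,0,5],0.6]
    - [[-20,-10,-20],[0,0,1],0.6]
    - [[0,0,-10],[0,0,0],0.6]

```text
clock: 17.72
eef_pos: [0.4202, -0.0972, 0.1112]
tool_rot: [0.129, 0.992, -0.0, -0.002]
ft_force: [-1.6, 0.7, -1.1]
grip_width: 0.0511
grasp_force: 0.0
```

Run:
```python
from h import *
st();w=camera('wrist');st();save(w,'w11.png');sil(w,'terminal',.031);t=camera('top');sil(t,'bearing',.02);sil(t,'terminal',.025);sil(t,'long_shaft',.025);sil(t,'gland',.03);st()
```

```text
17.7167 [420.2 -97.2 111.2] tooly 75.2 q [-13.  12. -21.  57.  -0.   2.] w 51.1 f 0.0 [-1.6  0.7 -1.1]
17.7667 [420.8 -96.2 109.8] tooly 75.2 q [-13.  12. -21.  57.  -0.   2.] w 51.4 f 0.0 [-0.3 -0.1 -0.5]
terminal 0.62 px [265.8 201.2] rectc [424.6 -89.7] cent [424.7 -89.6] ang 163.6 size 56.0 24.0
bearing 0.74 px [221. 141.] rectc [594.8 118.4] cent [594.5 117.1] ang 174.4 size 60.0 62.0
bearing 0.41 px [171.6 183.7] rectc [500.7 246.5] cent [498.6 244.2] ang -101.1 size 110.0 115.0
terminal 0.75 px [314.8 199.9] rectc [421.7 -89.2] cent [420.9 -89.7] ang -14.3 size 43.0 27.0
long_shaft 0.71 px [170.3 182.5] rectc [502.8 248.1] cent [502.3 248.3] ang -9.6 size 102.0 20.0
18.0667 [426.1 -95.3 113.1] tooly 75.4 q [-13.  12. -21.  57.   0.   2.] w 51.1 f 0.0 [-0.4  0.2 -0.7]
```

Run:
```python
from h import *
w=camera('wrist');sil(w,'terminal',.031);sil(w,'gland',.035);print('campos',ray(w,0,0)[0]);print('tcp px',proj(w,get_obs()['eef_pos']-[0,0,.08]));st()
```

```text
terminal 0.8 px [261.  192.7] rectc [424.5 -89.6] cent [424.1 -89.5] ang 162.1 size 54.0 23.0
gland 0.6 px [ 36.2 260.2] rectc [ 432.3 -265.3] cent [ 432.9 -265.6] ang 117.4 size 60.0 32.0
campos [ 0.35721954 -0.0771822   0.25549353]
tcp px [253.79412029 196.66328167]
18.2167 [425.5 -95.2 112.8] tooly 75.4 q [-13.  12. -21.  57.   0.   2.] w 51.3 f 0.0 [-0.6 -0.5  0.4]
```

Request:
drive_tool:
  increments:
    - [[1,5,-20],[0,0,-2],0.48]
    - [[0,0,-25],[0,0,0],0.48]
    - [[0,0,-25],[0,0,0],0.48]
    - [[0,0,-20],[0,0,0],0.48]
    - [[0,0,-12],[0,0,0],0.48]
    - [[0,0,0],[0,0,0],0.48]
    - [[0,0,0],[0,0,0],0.48]
    - [[0,0,0],[0,0,0],0.48]

```text
clock: 18.88
eef_pos: [0.4266, -0.0906, 0.0111]
tool_rot: [0.144, 0.99, -0.0, 0.001]
ft_force: [-0.5, 0.4, 0.5]
grip_width: 0.0409
grasp_force: 0.0
```

Request:
drive_tool:
  increments:
    - [[0,0,0],[0,0,0],0]
    - [[0,0,0],[0,0,0],0]
    - [[0,0,0],[0,0,0],0]
    - [[0,0,0],[0,0,0],0]
    - [[0,0,0],[0,0,0],0]
    - [[0,0,0],[0,0,0],0]

```text
clock: 19.38
eef_pos: [0.427, -0.0907, 0.0117]
tool_rot: [0.144, 0.99, -0.0, 0.002]
ft_force: [-0.7, -0.5, 6.7]
grip_width: 0.0226
grasp_force: 59.6
```

Request:
drive_tool:
  increments:
    - [[0,0,15],[0,0,0],0]
    - [[0,0,35],[0,0,0],0]
    - [[0,0,35],[0,0,0],0]
    - [[10,15,25],[0,0,0],0]
    - [[18,32,0],[0,0,2],0]
    - [[18,32,0],[0,0,2],0]
    - [[18,32,0],[0,0,2],0]
    - [[18,32,0],[0,0,0],0]

```text
clock: 20.05
eef_pos: [0.5084, 0.0539, 0.1211]
tool_rot: [0.092, 0.996, 0.0, 0.001]
ft_force: [1.3, -0.6, -0.6]
grip_width: 0.0226
grasp_force: 58.9
```

Request:
drive_tool:
  increments:
    - [[18,32,0],[0,0,0],0]
    - [[18,32,0],[0,0,0],0]
    - [[18,32,0],[0,0,0],0]
    - [[18,32,0],[0,0,0],0]
    - [[18,32,0],[0,0,0],0]
    - [[12,20,0],[0,0,0],0]
    - [[0,0,0],[0,0,0],0]
    - [[0,0,0],[0,0,0],0]

```text
clock: 20.72
eef_pos: [0.6095, 0.2336, 0.1196]
tool_rot: [0.092, 0.996, -0.0, -0.0]
ft_force: [-0.2, -1.1, -1.1]
grip_width: 0.0226
grasp_force: 59.0
```

Run:
```python
from h import *
camera('side');w=camera('wrist');save(w,'w12.png');sil(w,'pocket cradle post_nest',.0105);sil(w,'terminal',.125);st()
```

```text
pocket 0.59 px [252.9 187.8] rectc [609.6 231.3] cent [598.7 233.4] ang -6.8 size 107.0 108.0
cradle 0.84 px [250.   60.5] rectc [515.8 246.8] cent [515.3 247.3] ang 79.4 size 108.0 82.0
post_nest 0.56 px [110.2 191.5] rectc [591.7 118.1] cent [589.8 122.6] ang 80.6 size 114.0 110.0
terminal 0.92 px [254.  258.5] rectc [611.4 232. ] cent [611.3 232.3] ang -9.2 size 25.0 65.0
terminal 0.46 px [250.   60.5] rectc [526.6 246.3] cent [526.3 246.6] ang 79.4 size 59.0 44.0
21.0167 [609.4 231.2 120.7] tooly 79.3 q [21. 35. 15. 71. -0. 31.] w 23.1 f 59.0 [-0.2  0.6 -0.9]
```

Request:
drive_tool:
  increments:
    - [[2,-2,-25],[0,0,0],0]
    - [[0,0,-30],[0,0,0],0]
    - [[0,0,-22],[0,0,0],0]
    - [[0,0,0],[0,0,0],0]
    - [[0,0,0],[0,0,0],0]

```text
clock: 21.43
eef_pos: [0.6103, 0.2293, 0.0423]
tool_rot: [0.093, 0.996, -0.001, -0.002]
ft_force: [-0.1, -0.1, 0.2]
grip_width: 0.0227
grasp_force: 58.9
```

Run:
```python
from h import *
w=camera('wrist');save(w,'w13.png',(110,100,402,330),2.5);st()
```

```text
21.4833 [611.9 230.1  44.1] tooly 79.3 q [21. 38. 10. 62.  0. 31.] w 22.6 f 58.9 [ 0.3  0.5 -0.3]
```

View pics/w13.png

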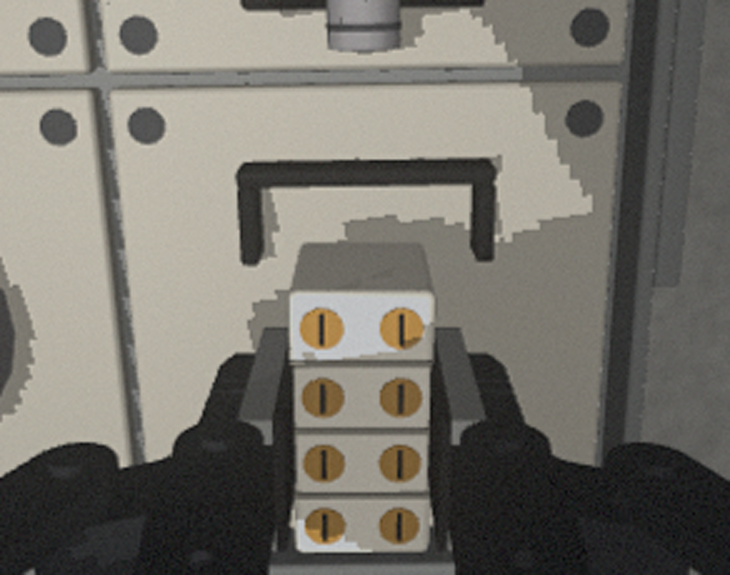

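Run:
```python
from h import *
w=camera('wrist')
g=lambda u,v,z:at(w,110+u/2.5,100+v/2.5,z)[:2]*1000
a=np.array([np.cos(np.radians(-10.5)),np.sin(np.radians(-10.5))])
print('rim c',g(366,184,.020)+35*a,'block c',g(366,243,.0355)+25*a,g(362,291,.0635)+25*a);st()
```

```text
rim c [616.05835248 230.75998262] block c [614.09106002 231.01619006] [613.15311482 230.35242653]
21.5333 [612.9 230.6  45.3] tooly 79.3 q [21. 38. 10. 62.  0. 31.] w 22.2 f 58.9 [ 0.3 -0.4  0.2]
```

Request:
drive_tool:
  increments:
    - [[2,0,-12],[0,0,0],0]
    - [[0,0,-8],[0,0,0],0]
    - [[0,0,-2],[0,0,0],0]
    - [[0,0,0],[0,0,0],0]
    - [[0,0,0],[0,0,0],0]
    - [[0,0,0],[0,0,0],0]

```text
clock: 22.03
eef_pos: [0.6138, 0.2307, 0.0215]
tool_rot: [0.092, 0.996, 0.0, 0.0]
ft_force: [-0.2, 0.6, -2.0]
grip_width: 0.0224
grasp_force: 58.9
```

Request:
drive_tool:
  increments:
    - [[0,0,-2],[0,0,0],0]
    - [[0,0,0],[0,0,0],0]
    - [[0,0,-1],[0,0,0],0]
    - [[0,0,0],[0,0,0],0]

```text
clock: 22.37
eef_pos: [0.6138, 0.2306, 0.0188]
tool_rot: [0.093, 0.996, 0.0, 0.0]
ft_force: [-0.2, -0.6, 3.1]
grip_width: 0.0231
grasp_force: 59.3
```

Request:
drive_tool:
  increments:
    - [[0,0,0],[0,0,0],0.42]
    - [[0,0,0],[0,0,0],0.42]
    - [[0,0,0],[0,0,0],0.42]
    - [[0,0,20],[0,0,0],0.42]
    - [[0,0,35],[0,0,0],0.45]
    - [[0,0,40],[0,0,0],0.5]
    - [[-5,-15,30],[0,0,-2],0.6]
    - [[-13,-36,10],[0,0,-5],0.6]

```text
clock: 23.03
eef_pos: [0.5998, 0.1837, 0.1593]
tool_rot: [0.152, 0.988, 0.003, 0.005]
ft_force: [2.9, 0.0, 1.5]
grip_width: 0.0512
grasp_force: 0.0
```

Request:
drive_tool:
  increments:
    - [[-13,-38,0],[0,0,-5],0.6]
    - [[-13,-38,0],[0,0,-5],0.6]
    - [[-13,-38,0],[0,0,-5],0.6]
    - [[-13,-38,0],[0,0,-5],0.6]
    - [[-13,-38,0],[0,0,-5],0.6]
    - [[-13,-38,0],[0,0,-5],0.6]
    - [[-13,-38,0],[0,0,-5],0.6]
    - [[-13,-38,0],[0,0,-5],0.6]

```text
clock: 23.7
eef_pos: [0.4908, -0.1261, 0.1535]
tool_rot: [0.484, 0.875, 0.0, 0.0]
ft_force: [0.6, -1.3, -0.0]
grip_width: 0.0513
grasp_force: 0.0
```

Request:
drive_tool:
  increments:
    - [[-13,-38,0],[0,0,-5],0.6]
    - [[-13,-38,0],[0,0,-5],0.6]
    - [[-13,-38,0],[0,0,-5],0.6]
    - [[-10,-30,0],[0,0,-3],0.6]
    - [[0,0,0],[0,0,0],0.6]
    - [[0,0,0],[0,0,0],0.6]
    - [[0,0,0],[0,0,0],0.6]

```text
clock: 24.28
eef_pos: [0.4426, -0.2682, 0.1532]
tool_rot: [0.613, 0.79, 0.0, -0.0]
ft_force: [-0.6, -0.6, 0.2]
grip_width: 0.0514
grasp_force: 0.0
```

Run:
```python
from h import *
st();t=camera('top');sil(t,'terminal',.03);sil(t,'bearing',.02);sil(t,'gland',.03);s=camera('side');sil(s,'gland',.03)
w=camera('wrist');st();sil(w,'gland',.048)
d=silhouettes('gland',w)
if d:
  l,tp,r,b=[int(x) for x in d[0]['bbox']];g=cv2.cvtColor(w['image'],cv2.COLOR_RGB2GRAY)[tp:b,l:r]
  n,lab,stt,c=cv2.connectedComponentsWithStats(((g<50)&d[0]['region'][tp:b,l:r]).astype('uint8'))
  for i in range(1,n):
    if stt[i,4]>15: print('dark',stt[i],c[i]+[l,tp],(at(w,*(c[i]+[l,tp]),.047)*1000).round(1))
  save(w,'w14.png',(max(l-60,0),max(tp-60,0),r+60,b+60),3)
```

```text
24.2833 [ 442.6 -268.2  153.2] tooly 14.4 q [-31.  18.  -5.  66.   0.  44.] w 51.4 f 0.0 [-0.6 -0.6  0.2]
terminal 0.76 px [175.5 137. ] rectc [614.2 227.4] cent [614.7 227.6] ang 176.1 size 32.0 57.0
terminal 0.46 px [170.3 182.4] rectc [501.7 247.1] cent [502.9 246.8] ang -9.6 size 101.0 20.0
bearing 0.59 px [221.  141.5] rectc [593.5 118.5] cent [595.1 117.6] ang 174.4 size 65.0 65.0
bearing 0.45 px [170.  182.5] rectc [504.1 250.1] cent [502.3 249.4] ang 176.4 size 20.0 97.0
gland 0.58 px [391.  184.5] rectc [ 437.2 -273. ] cent [ 436.8 -272.4] ang -52.8 size 41.0 31.0
gland 0.7 px [262.  290.5] rectc [ 432.7 -277.1] cent [ 432.3 -276. ] ang -99.1 size 37.0 56.0
24.6333 [ 443.1 -267.6  153.4] tooly 14.5 q [-31.  18.  -5.  66.   0.  44.] w 51.4 f 0.0 [-0.9  0.3 -0.1]
gland 0.91 px [244.  183.5] rectc [ 434.4 -265.7] cent [ 434.7 -266.2] ang -75.0 size 32.0 38.0
dark [ 12  22  20  19 104] [245.25       189.08653846] [ 436.5 -270.2   47. ]
dark [12 31 12  9 33] [238.42424242 193.18181818] [ 432.1 -274.8   47. ]
```

Run:
```python
from h import *
t=camera('top');s=camera('side');w=camera('wrist')
def tri(L):
    A=np.zeros((3,3));b=np.zeros(3)
    for p,u in L:
        c,d=ray(p,*u);d/=np.linalg.norm(d);M=np.eye(3)-np.outer(d,d);A+=M;b+=M@c
    return np.linalg.solve(A,b)*1000
C={}
for n,p in(('t',t),('s',s),('w',w)):
    D=silhouettes('gland',p)
    if D: m=D[0]['region'];C[n]=(p,cv2.findNonZero(m.astype('uint8')).mean((0,1)));print(n,C[n][1],D[0]['bbox'])
for k in('ts','tw','sw','tsw'):
    if all(x in C for x in k): print(k,tri([C[x] for x in k]).round(1))
d=silhouettes('gland',w)[0];M=cv2.findNonZero(d['region'].astype('uint8'))
h=cv2.convexHull(M);e=cv2.approxPolyDP(h,2.0,True).reshape(-1,2)
print([(at(w,*q,.036)[:2]*1000).round(0).tolist() for q in e]);st()
```

```text
t [390.82959641 184.75784753] [380.1, 178.7, 399.8, 193.4]
s [262.02318841 290.37101449] [249.8, 278.9, 271.1, 305.4]
w [244.50592105 183.45789474] [221.7, 160.2, 268.0, 206.9]
ts [ 435.2 -273.8   26.6]
tw [ 434.7 -268.4   40.4]
sw [ 434.4 -272.6   24.6]
tsw [ 435.3 -273.2   26. ]
[[453.0, -273.0], [443.0, -288.0], [429.0, -289.0], [424.0, -286.0], [418.0, -267.0], [427.0, -252.0], [443.0, -252.0], [446.0, -254.0]]
25.0833 [ 442.6 -268.5  153.3] tooly 14.4 q [-31.  18.  -5.  66.  -0.  44.] w 51.3 f 0.0 [ 0.4 -0.3 -0.1]
```

Request:
drive_tool:
  increments:
    - [[-4,-2,-20],[0,0,4],0.65]
    - [[-3,-1,-25],[0,0,0],0.65]
    - [[0,0,-30],[0,0,0],0.65]
    - [[0,0,-30],[0,0,0],0.65]
    - [[0,0,-18],[0,0,0],0.65]
    - [[0,0,-8],[0,0,0],0.65]
    - [[0,0,0],[0,0,0],0.65]
    - [[0,0,0],[0,0,0],0.65]

```text
clock: 25.75
eef_pos: [0.436, -0.2717, 0.0227]
tool_rot: [0.585, 0.811, 0.0, 0.0]
ft_force: [0.4, -0.0, 0.5]
grip_width: 0.056
grasp_force: 0.0
```

Request:
drive_tool:
  increments:
    - [[0,0,-8],[0,0,0],0.65]
    - [[0,0,0],[0,0,0],0.5]
    - [[0,0,0],[0,0,0],0]
    - [[0,0,0],[0,0,0],0]
    - [[0,0,0],[0,0,0],0]
    - [[0,0,0],[0,0,0],0]
    - [[0,0,0],[0,0,0],0]

```text
clock: 26.33
eef_pos: [0.4364, -0.2719, 0.0152]
tool_rot: [0.585, 0.811, 0.0, 0.001]
ft_force: [-0.3, 0.4, 5.6]
grip_width: 0.0322
grasp_force: 60.1
```

Request:
drive_tool:
  increments:
    - [[0,0,15],[0,0,0],0]
    - [[0,0,35],[0,0,0],0]
    - [[0,0,35],[0,0,0],0]
    - [[2,20,25],[0,0,0],0]
    - [[4,37,0],[0,0,0],0]
    - [[4,37,0],[0,0,0],0]
    - [[4,37,0],[0,0,0],0]
    - [[4,37,0],[0,0,0],0]

```text
clock: 27.0
eef_pos: [0.4532, -0.102, 0.1243]
tool_rot: [0.586, 0.811, 0.0, -0.0]
ft_force: [1.3, -0.3, -1.1]
grip_width: 0.032
grasp_force: 59.8
```

Request:
drive_tool:
  increments:
    - [[4,37,0],[0,0,0],0]
    - [[4,37,0],[0,0,0],0]
    - [[4,37,0],[0,0,0],0]
    - [[5,37,0],[0,0,0],0]
    - [[5,37,0],[0,0,0],0]
    - [[5,37,0],[0,0,0],0]
    - [[0,19,0],[0,0,0],0]
    - [[0,0,0],[0,0,0],0]

```text
clock: 27.67
eef_pos: [0.4805, 0.1415, 0.1239]
tool_rot: [0.583, 0.813, 0.001, -0.0]
ft_force: [1.3, -0.2, -0.6]
grip_width: 0.0321
grasp_force: 59.8
```

Run:
```python
from h import *
camera('side');w=camera('wrist');st();sil(w,'cup_nest',.0105);sil(w,'gland',.12)
s=camera('side');D=silhouettes('gland',s);print([(d['conf'],d['bbox']) for d in D][:2]);st()
# rim: dark pixels on plate
d=silhouettes('cup_nest',w)
if d:
  g=cv2.cvtColor(w['image'],cv2.COLOR_RGB2GRAY);m=((g<45)&d[0]['region']).astype('uint8')
  n,lab,stt,c=cv2.connectedComponentsWithStats(m)
  for i in range(1,n):
    if stt[i,4]>150:
      l,t,ww,h,_=stt[i];print(stt[i],(at(w,l+ww/2,t+h/2,.02)*1000).round(1),'L',(at(w,l,t+h/2,.02)*1000).round(0),'R',(at(w,l+ww,t+h/2,.02)*1000).round(0))
```

```text
27.7667 [480.  138.  123.7] tooly 18.5 q [ 16.  18. -11.  61.  -0.  88.] w 32.5 f 59.8 [ 0.5 -0.6 -1.1]
cup_nest 0.82 px [257.9 185.4] rectc [482.9 140.3] cent [479.6 149.9] ang -9.7 size 108.0 108.0
gland 0.95 px [253.6 262.9] rectc [482.9 130.2] cent [483.5 129.8] ang -66.8 size 37.0 55.0
[(0.61, [251.5, 126.3, 262.2, 147.9])]
27.9667 [480.4 136.2 124.1] tooly 18.3 q [ 16.  18. -11.  61.  -0.  88.] w 32.3 f 59.8 [-0.3 -0.4 -0.9]
```

Request:
drive_tool:
  increments:
    - [[2,2,-25],[0,0,0],0]
    - [[2,0,-30],[0,0,0],0]
    - [[0,0,-22],[0,0,0],0]
    - [[0,0,-12],[0,0,0],0]
    - [[0,0,0],[0,0,0],0]
    - [[0,0,0],[0,0,0],0]
    - [[0,0,0],[0,0,0],0]

```text
clock: 28.6
eef_pos: [0.4856, 0.1392, 0.0363]
tool_rot: [0.586, 0.811, 0.001, 0.001]
ft_force: [0.5, -0.3, -1.2]
grip_width: 0.0317
grasp_force: 59.8
```

Run:
```python
from h import *
w=camera('wrist');st();sil(w,'cup_nest',.0105)
s=camera('side');sil(s,'gland cup_nest',.03)
g=cv2.cvtColor(s['image'],cv2.COLOR_RGB2GRAY);print(proj(s,[.484,.138,.02]))
# project the rim circle in the wrist image and score darkness over candidate centres
from scipy.ndimage import map_coordinates as mc
G=cv2.cvtColor(w['image'],cv2.COLOR_RGB2GRAY).astype(float);D=silhouettes('gland',w);mask=D[0]['region'] if D else np.zeros_like(G,bool)
th=np.radians(np.arange(0,360,4));best=[]
for x in np.arange(.466,.502,.001):
  for y in np.arange(.120,.156,.001):
    P=[];Q=[]
    for r,o in((.032,P),(.026,Q),(.039,Q)):
      for a in th[(np.degrees(th)>=60)&(np.degrees(th)<=190)]: o.append(proj(w,[x+r*np.cos(a),y+r*np.sin(a),.02]))
    P,Q=np.array(P).T,np.array(Q).T
    best.append((np.median(mc(G,P[::-1],order=1))-np.median(mc(G,Q[::-1],order=1)),x,y))
best.sort();print(np.round(best[:5],4))
```

```text
28.65 [485.9 139.4  36.7] tooly 18.3 q [ 16.  24. -16.  49.  -0.  88.] w 32.0 f 59.8 [ 0.1  0.9 -1.4]
cup_nest 0.78 px [255.1 222.3] rectc [485.1 142.4] cent [477.7 155.9] ang 78.9 size 108.0 108.0
gland 0.5 px [260.5 163.5] rectc [491. 160.] cent [489.9 160.8] ang -98.5 size 26.0 84.0
cup_nest 0.55 px [258.5 174.5] rectc [478.3 108.8] cent [480.3 104.3] ang -7.7 size 115.0 97.0
[259.10671913 171.1159    ]
[[-89.2895   0.483    0.14  ]
 [-87.6458   0.484    0.141 ]
 [-87.0918   0.485    0.137 ]
 [-87.0225   0.485    0.141 ]
 [-87.0116   0.484    0.14  ]]
```

Rim centre ≈ (484, 140) and the TCP is at (486, 139), so I continue down.

Request:
drive_tool:
  increments:
    - [[-1,0,-7],[0,0,0],0]
    - [[0,0,-4],[0,0,0],0]
    - [[0,0,0],[0,0,0],0]
    - [[0,0,-2],[0,0,0],0]
    - [[0,0,0],[0,0,0],0]
    - [[0,0,0],[0,0,0],0]

```text
clock: 29.4
eef_pos: [0.4835, 0.1395, 0.0223]
tool_rot: [0.585, 0.811, -0.0, -0.0]
ft_force: [-1.4, 0.1, 0.4]
grip_width: 0.0323
grasp_force: 60.0
```

Request:
drive_tool:
  increments:
    - [[0,0,-1],[0,0,0],0]
    - [[0,0,0],[0,0,0],0]
    - [[0,0,0],[0,0,0],0]

```text
clock: 29.65
eef_pos: [0.4835, 0.1395, 0.0222]
tool_rot: [0.585, 0.811, 0.0, 0.0]
ft_force: [-3.7, -0.7, 8.5]
grip_width: 0.0325
grasp_force: 60.7
```

Request:
drive_tool:
  increments:
    - [[0,0,0],[0,0,0],0.65]
    - [[0,0,0],[0,0,0],0.65]
    - [[0,0,0],[0,0,0],0.65]
    - [[0,0,20],[0,0,0],0.65]
    - [[0,0,35],[0,0,0],0.65]
    - [[0,0,40],[0,0,0],0.65]
    - [[0,0,40],[0,0,0],0.65]
    - [[-5,-30,20],[0,0,0],1]

```text
clock: 30.32
eef_pos: [0.4822, 0.1131, 0.1812]
tool_rot: [0.583, 0.812, 0.004, 0.002]
ft_force: [2.7, -0.8, 0.7]
grip_width: 0.0664
grasp_force: 0.0
```

Request:
drive_tool:
  increments:
    - [[-10,-38,0],[0,0,0],1]
    - [[-10,-38,0],[0,0,0],1]
    - [[-10,-38,0],[0,0,0],1]
    - [[-10,-38,0],[0,0,0],1]
    - [[-10,-38,0],[0,0,0],1]
    - [[-10,-38,0],[0,0,0],1]
    - [[0,0,0],[0,0,0],1]
    - [[0,0,0],[0,0,0],1]

```text
clock: 30.98
eef_pos: [0.4181, -0.1204, 0.1762]
tool_rot: [0.587, 0.809, 0.0, -0.0]
ft_force: [0.2, 0.5, -0.3]
grip_width: 0.0855
grasp_force: 0.0
```

Run:
```python
from h import *
t=camera('top');s=camera('side');st()
for n,z in(('gland',.035),('bearing',.018),('terminal',.03),('long_shaft',.026),('short_shaft',.011),('plug',.02)):
  print('top');sil(t,n,z);print('side');sil(s,n,z)
sil(t,'post_nest cup_nest pocket cradle',.012)
```

```text
31.0833 [ 418.7 -118.2  176.2] tooly 18.4 q [-16.   8. -15.  67.   0.  56.] w 85.5 f 0.0 [-0.1  0.8  1.1]
top
gland 0.72 px [216.5 184. ] rectc [484.1 137.5] cent [484.5 137.7] ang 174.7 size 31.0 34.0
side
gland 0.44 px [256.2 167.7] rectc [475.5 134.5] cent [476.7 135. ] ang -95.0 size 25.0 74.0
top
bearing 0.56 px [221. 141.] rectc [595.5 118.5] cent [596.7 118. ] ang 174.4 size 60.0 62.0
bearing 0.31 px [218.1 186. ] rectc [482.9 135.8] cent [481.8 134.5] ang -99.5 size 109.0 111.0
side
bearing 0.77 px [299.  173.5] rectc [592.2 114.8] cent [591.4 112.3] ang -103.2 size 56.0 62.0
top
terminal 0.83 px [175.  137.5] rectc [613.  228.7] cent [612.6 227.8] ang 176.1 size 30.0 59.0
side
terminal 0.52 px [298.5 149. ] rectc [612.5 219.6] cent [612.2 219.3] ang -102.9 size 45.0 55.0
top
long_shaft 0.67 px [170.3 182.5] rectc [502.4 247.9] cent [502.1 247.9] ang -9.6 size 102.0 20.0
side
top
short_shaft 0.47 px [298.1 123.7] rectc [621.6 -78.2] cent [621.1 -78.8] ang -106.7 size 19.0 56.0
side
short_shaft 0.69 px [325.5 222. ] rectc [616. -80.] cent [616.6 -80.5] ang -105.4 size 17.0 65.
[... 370 characters left out ...]
 117.7] ang -99.8 size 110.0 113.0
post_nest 0.64 px [111.7 273.5] rectc [306. 399.] cent [305.3 399. ] ang -116.4 size 113.0 114.0
cup_nest 0.62 px [175.5 136.5] rectc [622.5 231. ] cent [622.6 231.7] ang 176.1 size 33.0 55.0
cup_nest 0.56 px [218.3 186.1] rectc [484.  135.8] cent [483.  135.2] ang -100.2 size 110.0 110.0
pocket 0.74 px [176.8 139.8] rectc [613.6 228.4] cent [612.7 227.3] ang -100.6 size 111.0 115.0
pocket 0.57 px [220.5 141.5] rectc [596.6 120.3] cent [597.3 119.3] ang 174.4 size 63.0 65.0
cradle 0.63 px [172.1 183.6] rectc [502.8 247. ] cent [502.  245.8] ang -8.2 size 113.0 112.0
cradle 0.6 px [216.3 183.6] rectc [490.6 140.2] cent [490.9 140.6] ang -159.5 size 33.0 37.0
```

```bash
python3 -c "
from workcell import job_done
print(job_done())"
```

```text
the job is handed in; nothing more can be done
None
```

I set all four kit parts in their nests and handed the job in at about 31 s on the clock; no verdict came back, but the final camera check put each part within about 3 mm of its nest centre, with the short shaft and plug where they began.

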